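# Wedge the housing's swinging panel open

### The arm

A 7-joint arm with a two-finger parallel gripper is mounted at the origin on a cart in front of the work surface, level with it; the furniture and walls round the work are solid. World frame = base frame: x ahead of the robot, y to its left, z up, the work surface at z = 0. Lengths are in m, angles in rad, forces in N, time in s.
With the tool pointing down it reaches from about 0.4 to 0.75 m from the base axis. Payload 19.5 kg.
Tool frame: the origin (TCP) lies midway between the tips of the shut fingers; the grasp point (between the pads) lies 19 mm behind it; z points along the fingers, x is the direction in which the jaws open and shut, and the axes are right-handed (so a half turn about z gives the same grasp; the last joint's range is limited). The gripper opens to 85 mm and grips with 20 to 120 N. Pads are 22 mm wide; open, the fingers measure 114 mm over their backs; the gripper's body (76 mm by 85 mm) begins 54 mm behind the grasp point. The pads swing forward as they close: fully open they stand 13 mm farther back than shut.
Start: joints at [-1.31, 0.707, -0.028, 1.485, 0.022, 0.951, -0.075], TCP at [0.171, 0.549, 0.231] pointing down, gripper open.
Joint ranges: [-2.71, 2.71], [-0.32, 2.16], [-1.57, 1.52], [0, 2.45], [-1.46, 4.6], [0, 2.02], [-2.83, 2.83]. Speed limits (rad/s): [1.89, 1.89, 2.57, 2.57, 3.01, 3.01, 3.01].

### API

Orientations are given as a unit quaternion [w, x, y, z].
In Python, from station import r, grab_frame gives the robot as it stands.
- The arm moves only by the tool jog_arm, never from a script. Its argument "commands" is one flat list of numbers, 4 for each row, row after row: the shift along the tool's x, y, z in m, then the turn about the tool's z in rad. In form: [dx, dy, dz, yaw, dx, dy, dz, yaw, ...]. A call has 1 to 10 rows; each row is the pose to reach, as a shift and turn from the pose commanded when the call began, along the tool's axes at that moment; what a row does not reach only later rows make up. A row lasts 1/10 s, in which the tool goes at most 50 mm and 8.59 degrees, less where a joint would pass 70% of its speed; a pose out of reach is approached as far as the arm can. A call with a gripper value outside its range is refused whole. "jaw" is the finger opening in m, from 0 to 0.0854, set as the call begins (left out, the last holds). The fingers move at their own pace and stop on an object; "squeeze" is the grip in N (left out, the last holds). Time passes only in rows, so rows that repeat a pose let the fingers close. It gives the time, the measured TCP pose, the force and the opening at its end, in the units of the state.
- r.get_obs(): the state, without advancing time (a new reading comes with each control period).
- grab_frame(name): name is "side" or "top" or "wrist"; returns a dict with "pixels" (480x640x3 uint8, red, green, blue), "intrinsics" (3x3 intrinsics, pixels), "eye" and "orientation" of the camera in the world; the wrist camera has in their place "T_tool_cam" (4x4, takes a point from camera to tool coordinates, whose origin is the TCP and whose axes are the tool frame's). Camera axes: x right, y up, looking along -z (the intrinsics and any distortion apply to the point x, -y, -z); pixel columns grow to the right and rows downward; lengths in m; the calibration is good to about 2 mm. A picture is of the moment at which its call begins: read the wrist's pose just before it. There is no depth.
- r.sign_off(): hands the job in, once; it reports no verdict.
The state is a dict: "clock": time; "joints": joint angles; "joint_vel": joint speeds; "joint_torque": joint torques, N m; "tcp_pos": TCP position; "orientation": TCP orientation; "ft_force": force on the tool from outside, world axes, zero at the start; "torque": the same for the moment, N m; "grip_width": finger opening in m.
Only numpy, scipy, OpenCV 4.12 (cv2) and the standard library are available. Lean on these libraries where they do the work, as an engineer would, in place of code of your own. Each camera call takes 0.05 s, during which the arm holds its last target.

### The job

The side panel of the open instrument housing is in the way: swing it fully open to its stop, then push the wooden wedge, thin end first and lying flat on the bench, under the panel's lower edge from the side towards which the panel closes, and nudge it in until it is snug and jams the panel there, without ramming it. Let go and leave the wedge there; leave the plain wooden block, the microscope objective and the battery where they are.

Things in the scene. Friction and masses are not known exactly. Their poses are not given: they have to be found in the camera images.
- housing: Grey sheet-metal housing, fixed to the bench, about 200 x 130 x 181 mm high. Origin: on the bench top, on the vertical hinge axis of the panel. In its frame the housing fills x -194 to +6 mm, y +12 to +142 mm. Its opening (-y) faces the robot; its +x points roughly to the robot's right (-y of the robot). Tall balances stand to the right of it.
- panel (a joint): Angle (rad) of the bare aluminium side panel about the vertical axis through the housing's origin. 0 = closed, running from there along the housing's -x; 1.571 = fully open at its stop, running along -y. At angle q it runs along (-cos q, -sin q) of the housing's frame and closes towards (-sin q, cos q), where its inner face looks. The hinge is stiff: the panel stays where it is left.
- open_line (a point): Bench point below the fully open panel, 100 mm from the hinge axis; axes as the housing's. Panel: 4 mm sheet, 150 mm from hinge to free edge; lower edge a hem 8 mm thick, 8 to 13 mm above the bench (varies, not given: feel where the wedge jams), sprung upward about 10 N per mm; top about 160 mm up, with a flange 38 mm out over the inner face, so a hand working there must lean back.
- wedge_heel (a point): Centre of the wooden wedge's raised heel, 18 mm above its underside. The heel is 16 mm long (x), 26 mm wide (y), 36 mm high. From its front face (x = +8 mm) the top slopes from 20 mm high down to 3 mm at the thin end, x = +78 mm; +x points to the thin end, z up. About 110 g. Wedge and block lie in either of two places in front of the robot. A push of 12 to 25 N seats it.
- wedge_tip (a point): Middle of the wedge's thin end, at its underside, 78 mm ahead of the heel's centre.
- block_mid (a point): Centre of the plain parallel wooden block, 86 x 26 x 24 mm: no use for this job, leave it.
- objective_mid (a point): Centre of a standing microscope objective, 25 mm across, 45 mm high: leave it.
- battery_mid (a point): Centre of a lying block battery, 27 x 50 x 18 mm: leave it.

How it is judged:
On the way:
1. the panel has been swung fully open, to its stop (value of joint panel above 1.5 rad), for 0.1 s.
At the end, for the whole second after the job is handed in: The panel is within 0.07 rad of fully open; the wedge, released and at rest, lies flat (within 0.1 rad) on the bench, thin end under the panel and at least 8 mm past the hinge plane, heel on the closing side, 12 mm or more before that plane, pressing on the panel with over 5 N (value of joint panel above 1.5 rad and contact force between wedge and panel above 5 N and x of wedge_tip in the frame of housing above 0.008 m and x of wedge_heel in the frame of housing below -0.012 m and y of wedge_tip in the frame of housing between -0.17 and 0 m and angle between wedge_heel's own z axis and vertical below 0.1 rad and height (world z) of wedge_heel below 0.024 m and linear speed of wedge below 0.01 m/s); the robot touches nothing.
It fails at once if the wedge is rammed in: more than 35 N between wedge and panel (contact force between wedge and panel above 35 N).
It fails at once if the plain block is moved more than 20 mm (distance of block_mid from where it was at the start of the episode above 0.02 m).
It fails at once if the objective is moved more than 20 mm (distance of objective_mid from where it was at the start of the episode above 0.02 m).
It fails at once if the battery is moved more than 20 mm (distance of battery_mid from where it was at the start of the episode above 0.02 m).
It also fails if it takes over 69 s, if anything falls off the work surface, if the arm or the gripper's body presses on something with over 40 N, if the wrist force passes 120 N, or if a joint passes its speed limit or range.

## Working session

There is one attempt and no reset: what is moved stays moved. The work goes in short steps, Python scripts to look and compute and a tool call to move; the robot and the scene stay as the last step left them, time stands still between calls to the robot, and variables do not carry over. Pictures are saved under pics/ and viewed, and the job is handed in when it is done.

Besides the shell and the picture viewer there is one more tool, called after ">>>" as name(argument=value, ...) on one line, values as JSON. jog_arm: Moves the arm, as the interface text tells. Its arguments: {"type":"object","properties":{"commands":{"type":"array","items":{"type":"number"}},"jaw":{"type":"number"},"squeeze":{"type":"number"}},"required":["commands"]}

```bash
ls; mkdir -p pics
cat > h.py <<'E'
import numpy as np, cv2
from station import r, grab_frame
from scipy.spatial.transform import Rotation as R
def q2R(q): return R.from_quat([q[1],q[2],q[3],q[0]]).as_matrix()
def snap(name,fn):
    o=r.get_obs(); f=grab_frame(name)
    cv2.imwrite('pics/'+fn,cv2.cvtColor(f['pixels'],cv2.COLOR_RGB2BGR))
    if name=='wrist':
        T=np.array(f['T_tool_cam']); Rt=q2R(o['orientation'])
        C=Rt@T[:3,:3]; e=Rt@T[:3,3]+np.array(o['tcp_pos'])
    else:
        e=np.array(f['eye']); q=np.array(f['orientation']); C=q if q.shape==(3,3) else q2R(q)
    return dict(K=np.array(f['intrinsics']),e=e,C=C,img=f['pixels'],f={k:v for k,v in f.items() if k!='pixels'})
def save(c,fn): np.savez(fn,K=c['K'],e=c['e'],C=c['C'],img=c['img'])
def ray(c,u,v):
    K=c['K']; x=(u-K[0,2])/K[0,0]; y=(v-K[1,2])/K[1,1]
    d=c['C']@np.array([x,-y,-1.0]); return d/np.linalg.norm(d)
def onz(c,u,v,z=0.):
    d=ray(c,u,v); return c['e']+d*(z-c['e'][2])/d[2]
def proj(c,p):
    q=c['C'].T@(np.array(p)-c['e']); return c['K'][0,0]*q[0]/-q[2]+c['K'][0,2], c['K'][1,1]*q[1]/q[2]+c['K'][1,2]
E
python3 - <<'E'
from h import *
for n in ('top','side','wrist'):
    c=snap(n,n+'0.png'); save(c,n+'0.npz'); print(n,c['f'].keys(),c['K'].tolist(),c['e'],c['C'].round(3).tolist())
o=r.get_obs();print(o)
E
```

```text
pics
top dict_keys(['intrinsics', 'eye', 'orientation']) [[534.619749106418, 0.0, 325.2045201171817], [0.0, 534.619749106418, 238.89773188607595], [0.0, 0.0, 1.0]] [0.45137578 0.04965528 0.93706651] [[-0.005, 0.991, -0.132], [-1.0, -0.004, 0.011], [0.01, 0.132, 0.991]]
side dict_keys(['intrinsics', 'eye', 'orientation']) [[560.6802062610594, 0.0, 333.0987524154943], [0.0, 560.6802062610594, 232.1520753565224], [0.0, 0.0, 1.0]] [ 0.13153858 -0.54515952  0.41558004] [[0.808, 0.257, -0.53], [-0.589, 0.341, -0.733], [-0.007, 0.904, 0.427]]
wrist dict_keys(['intrinsics', 'T_tool_cam']) [[361.5138393725435, 0.0, 320.5191967066358], [0.0, 361.5138393725435, 240.76748695377464], [0.0, 0.0, 1.0]] [0.0949784  0.572793   0.37337484] [[0.297, -0.907, -0.298], [0.955, 0.282, 0.094], [-0.002, -0.312, 0.95]]
{'clock': 0.15, 'joints': array([-1.30970156,  0.70695003, -0.02760257,  1.48489016,  0.02195681,
        0.95084371, -0.07550768]), 'joint_vel': array([ 7.68347303e-04, -2.59956338e-03, -5.55141578e-04,  4.02959757e-05,
        7.79450787e-05, -3.80571859e-04, -1.11099205e-03]), 'joint_torque': array([ 1.47103590e-03, -8.83297563e+01,  1.23498034e+00, -2.36193913e+01,
        1.69738726e-02,  5.32342485e-03,  5.24563995e-05]), 'tcp_pos': array([0.17139667, 0.54866712, 0.23094104]), 'orientation': array([ 2.31379401e-04,  8.05677454e-01,  5.92354357e-01, -3.20756631e-04]), 'ft_force': array([-0.84488173,  0.64848311,  0.28142284]), 'torque': array([-0.00883761, -0.01553145,  0.03930911]), 'grip_width': 0.08537882013679404}
```

View pics/top0.png

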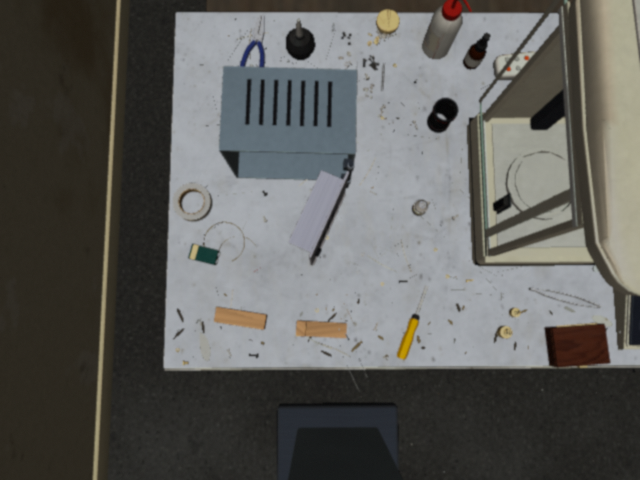

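View pics/side0.png

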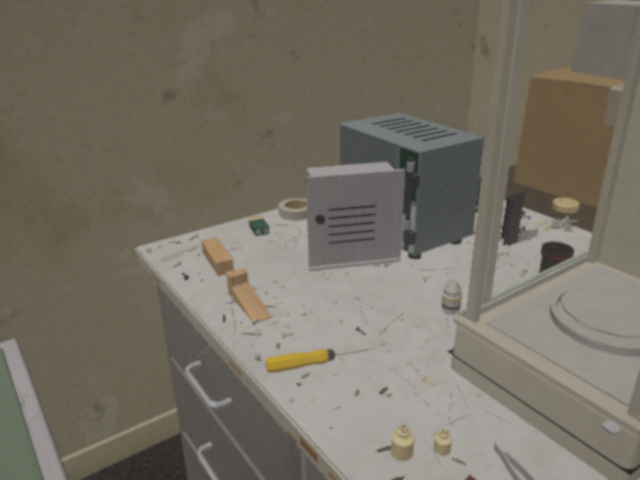

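View pics/wrist0.png

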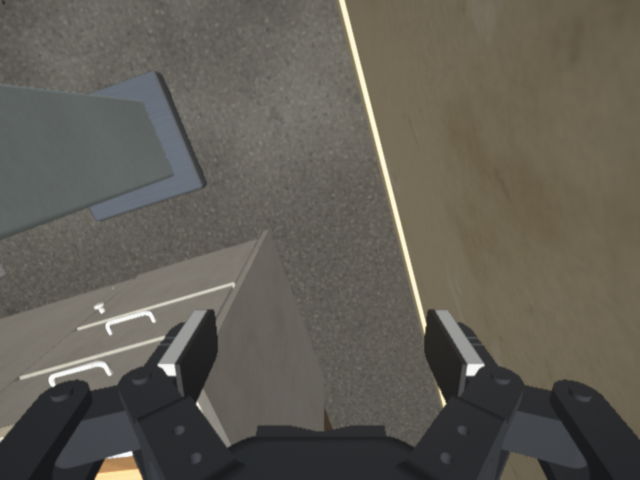

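Top view: the housing is at about (220–357, 67–178) and the panel runs from the hinge near (350,165) to its free edge near (313,260). The stepped wedge is at (296–347, 320–338), heel on the left and thin end on the right. The plain block is at (215–266, 307–328), the battery at (203,254), and the objective is probably at (420,207). Next I'll measure these.

Run:
```python
from h import *
c=dict(np.load('top0.npz')); img=c['img']
bgr=cv2.cvtColor(img,cv2.COLOR_RGB2BGR); hsv=cv2.cvtColor(bgr,cv2.COLOR_BGR2HSV)
for (u,v) in [(240,317),(325,330),(301,327),(285,150),(300,165),(320,215),(203,254)]: print((u,v),hsv[v,u])
cv2.imwrite('pics/w.png',cv2.resize(bgr[295:350,205:360],None,fx=5,fy=5,interpolation=cv2.INTER_CUBIC))
cv2.imwrite('pics/hs.png',cv2.resize(bgr[55:275,210:370],None,fx=3.6,fy=2.7*1.0,interpolation=cv2.INTER_CUBIC) if 0 else cv2.resize(bgr[55:275,205:440],None,fx=2.7,fy=2.7,interpolation=cv2.INTER_CUBIC))
s=dict(np.load('side0.npz'))['img']
cv2.imwrite('pics/sd.png',cv2.resize(cv2.cvtColor(s,cv2.COLOR_RGB2BGR)[110:330,190:490],None,fx=2.6,fy=2.6,interpolation=cv2.INTER_CUBIC))
w=np.load('wrist0.npz')
o=r.get_obs()
print(grab_frame('wrist')['T_tool_cam'])
```

```text
(240, 317) [ 16 123 164]
(325, 330) [ 16 123 159]
(301, 327) [ 15 121 173]
(285, 150) [101  47 119]
(300, 165) [102  49 120]
(320, 215) [115  20 162]
(203, 254) [ 85 158  55]
[[ 9.99999469e-01 -9.74117163e-04  3.35018900e-04  1.45626513e-04]
 [-8.20771628e-04 -9.49984521e-01 -3.12295912e-01 -8.01420177e-02]
 [ 6.22475578e-04  3.12295472e-01 -9.49984816e-01 -1.42484126e-01]
 [ 0.00000000e+00  0.00000000e+00  0.00000000e+00  1.00000000e+00]]
```

View pics/w.png

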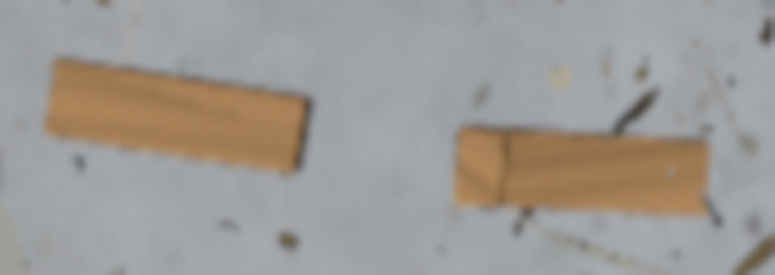

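View pics/hs.png

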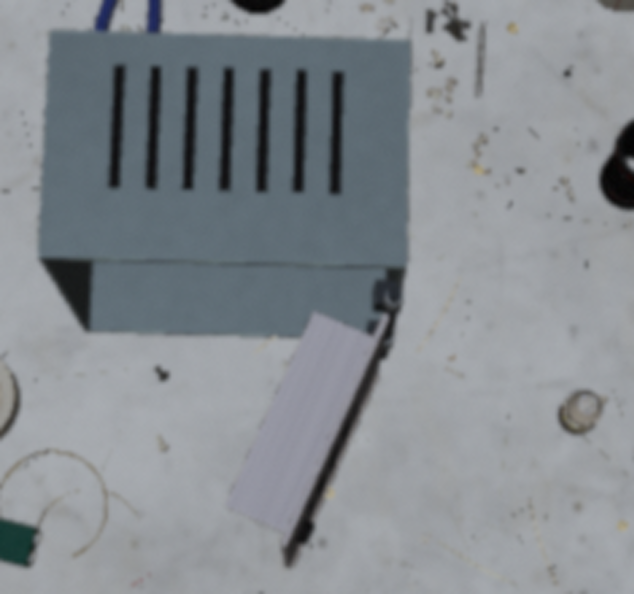

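View pics/sd.png

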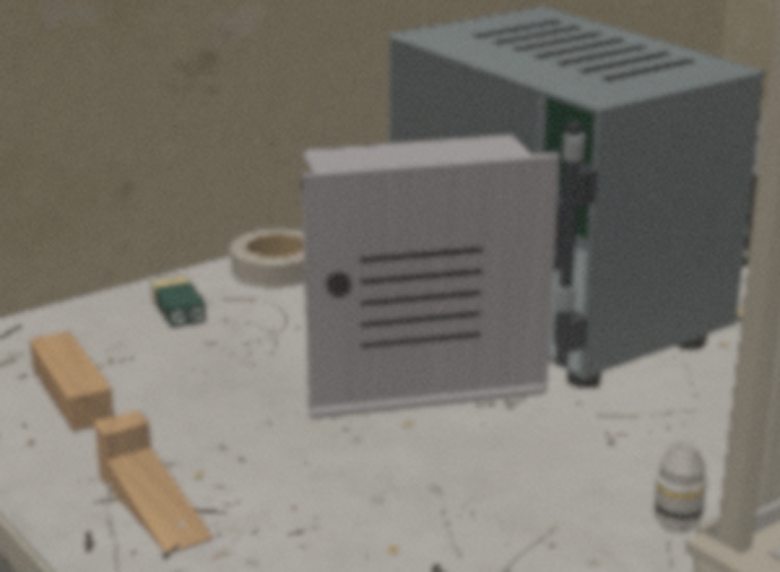

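Run:
```python
from h import *
c=dict(np.load('top0.npz')); img=c['img']
hsv=cv2.cvtColor(cv2.cvtColor(img,cv2.COLOR_RGB2BGR),cv2.COLOR_BGR2HSV)
m=cv2.inRange(hsv,(8,80,90),(24,200,255)); m[:300]=0; m[345:]=0; m[:,:205]=0; m[:,355:]=0
for k in cv2.findContours(m,cv2.RETR_EXTERNAL,cv2.CHAIN_APPROX_NONE)[0]:
    if cv2.contourArea(k)>200: 
        print(cv2.minAreaRect(k)); print(cv2.boxPoints(cv2.minAreaRect(k)).tolist())
print('housing top')
P=[onz(c,u,v,.181) for u,v in [(223.5,66.1),(357.2,69.8),(356.1,152.4),(219.8,150.6)]]
for p in P: print(p.round(4))
for i in range(4): print(np.linalg.norm(P[i]-P[(i+1)%4]).round(4))
# x axis dir
ex=(P[1]-P[0])+(P[2]-P[3]); ey=(P[0]-P[3])+(P[1]-P[2])
print('ang ex',np.arctan2(ex[1],ex[0]),'ey-90',np.arctan2(ey[1],ey[0])-np.pi/2)
a=np.arctan2(ex[1],ex[0]); 
cen=np.mean(P,0); E=np.array([np.cos(a),np.sin(a)]);N=np.array([-E[1],E[0]])
O=cen[:2]+94*.001*E-77*.001*N; print('hinge',O)
loc=lambda p:((p[:2]-O)@E,(p[:2]-O)@N)
print('flange'); 
for u,v in [(322.8,170.2),(343.5,179.8),(310.9,252.4),(290.2,243.1)]: p=onz(c,u,v,.16); print(p.round(4),np.round(loc(p),4))
print('wedge')
for u,v,z in [(296.6,320.4,.036),(296.4,336,.036),(306,321.4,.036),(305.6,336,.036),(346.6,323,.003),(346.6,337.8,.003)]: p=onz(c,u,v,z); print(p.round(4),np.round(loc(p),4))
print('obj',onz(c,420,210,.0).round(3),loc(onz(c,420,210,.0)),'batt',onz(c,203,254,.018).round(3))
print('open_line',O-.1*N)
```

```text
((320.62530517578125, 328.8663635253906), (49.21213912963867, 14.991090774536133), 1.9749338626861572)
[[295.7755432128906, 335.50946044921875], [296.2921447753906, 320.52728271484375], [345.4750671386719, 322.2232666015625], [344.9584655761719, 337.2054443359375]]
((239.86083984375, 317.7148742675781), (50.68783950805664, 14.868432998657227), 8.972625732421875)
[[213.6676025390625, 321.10540771484375], [215.98651123046875, 306.4189453125], [266.0540771484375, 314.3243408203125], [263.73516845703125, 329.01080322265625]]
housing top
[0.812  0.1913 0.181 ]
[ 0.8061 -0.0077  0.181 ]
[ 0.6792 -0.0044  0.181 ]
[0.6823 0.1941 0.181 ]
0.1991
0.127
0.1986
0.1297
ang ex -1.5934304977796228 ey-90 -1.5944661151103539
hinge [0.66577758 0.00111662]
flange
[0.6582 0.0442 0.16  ] [-0.0429 -0.0085]
[0.6435 0.0134 0.16  ] [-0.0118 -0.0226]
[0.535  0.0621 0.16  ] [-0.058  -0.1321]
[0.5488 0.0924 0.16  ] [-0.0886 -0.119 ]
wedge
[0.4346 0.0881 0.036 ] [-0.0818 -0.2331]
[0.409  0.0884 0.036 ] [-0.0815 -0.2587]
[0.4328 0.0725 0.036 ] [-0.0661 -0.2345]
[0.4089 0.0731 0.036 ] [-0.0662 -0.2585]
[0.429  0.0032 0.003 ] [ 0.0033 -0.2367]
[0.4039 0.0035 0.003 ] [ 0.0036 -0.2619]
obj [ 0.627 -0.13   0.   ] (np.float64(0.1320244758662647), np.float64(-0.03530856859286436)) batt [0.548 0.25  0.018]
open_line [0.5658032  0.00337984]
```

```bash
cat >> h.py <<'E'
O=np.array([0.6658,0.0011]); a=-1.594; E_=np.array([np.cos(a),np.sin(a)]); N_=np.array([-E_[1],E_[0]])
def l2w(x,y): return O+x*E_+y*N_
def w2l(p): d=np.array(p[:2])-O; return np.array([d@E_,d@N_])
def plan(p,az=None):
    o=r.get_obs(); Rt=q2R(o['orientation']); d=Rt.T@(np.array(p)-o['tcp_pos'])
    cur=np.arctan2(Rt[1,0],Rt[0,0]); t=0
    if az is not None: t=-((az-cur+np.pi)%(2*np.pi)-np.pi)
    print('tcp',o['tcp_pos'].round(4),'az',round(cur,4),'loc',w2l(o['tcp_pos']).round(4),'F',o['ft_force'].round(1),'t',round(o['clock'],2)); print('shift',d.round(4),'turn',round(t,4))
E
python3 - <<'E'
from h import *
x=l2w(-.125,-.10); print(x); plan([*x,.231],-.0226)
E
```

```text
[0.56872712 0.12838651]
tcp [0.1714 0.5487 0.231 ] az 1.268 loc [-0.536 -0.507] F [ 0.2 -0.3 -0.4] t 0.2
shift [-2.827e-01  5.046e-01  2.000e-04] turn 1.2906
```

>>> jog_arm(commands=[-0.283,0.505,0,1.29,-0.283,0.505,0,1.29,-0.283,0.505,0,1.29,-0.283,0.505,0,1.29,-0.283,0.505,0,1.29,-0.283,0.505,0,1.29,-0.283,0.505,0,1.29,-0.283,0.505,0,1.29,-0.283,0.505,0,1.29,-0.283,0.505,0,1.29], jaw=0)

```text
clock: 1.2
tcp_pos: [0.5159, 0.1839, 0.2312]
orientation: [0.0, 1.0, -0.013, -0.0]
ft_force: [0.5, 1.4, -0.0]
grip_width: -0.0001
```

Run:
```python
from h import *
x=l2w(-.125,-.10); print(x); plan([*x,.231],-.0226); print(r.get_obs()['joints'].round(3))
```

```text
[0.56872712 0.12838651]
tcp [0.5159 0.1839 0.2312] az -0.0252 loc [-0.1793 -0.1541] F [ 0.5  1.4 -0. ] t 1.2
shift [0.0542 0.0542 0.0002] turn -0.0026
[-0.545  0.683  0.277  1.591 -0.222  0.899 -0.214]
```

>>> jog_arm(commands=[0.054,0.054,0,0,0.054,0.054,0,0,0.054,0.054,0.04,0,0.054,0.054,0.08,0,0.054,0.054,0.116,0,0.054,0.054,0.116,0,0.054,0.054,0.116,0])

```text
clock: 1.9
tcp_pos: [0.5679, 0.1302, 0.1162]
orientation: [0.0, 1.0, -0.011, 0.0]
ft_force: [-0.4, -0.0, 0.1]
grip_width: 0.0002
```

Run:
```python
from h import *
snap('top','top1.png'); snap('wrist','wrist1.png')
x=l2w(-.051,-.10); plan([*x,.115],-.0226)
```

```text
tcp [0.5685 0.1304 0.1172] az -0.022 loc [-0.127  -0.1003] F [ 0.1  0.6 -0.3] t 2.0
shift [0.0002 0.076  0.0022] turn 0.0006
```

View pics/wrist1.png

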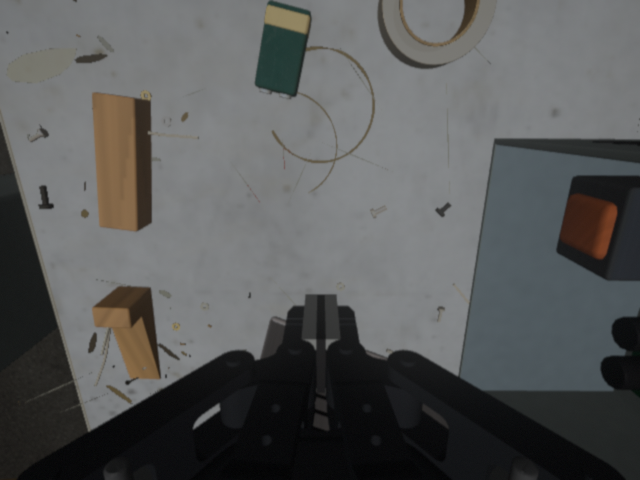

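View pics/top1.png

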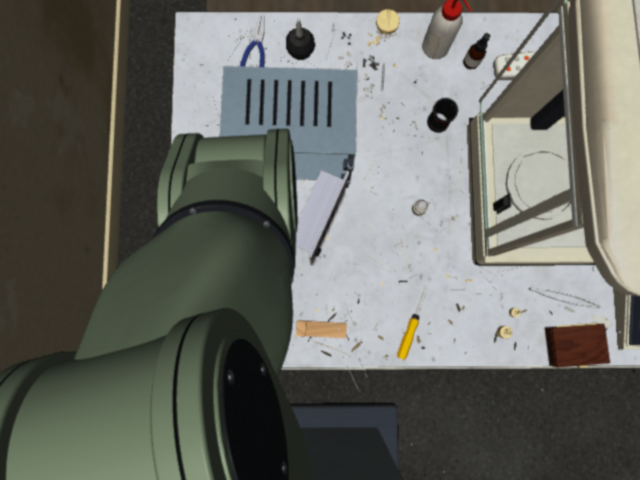

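The wrist view has the closed fingers at (320,320), on the inner side of the panel. In the top view the panel hasn't moved. Next I push slowly along tool +y.

>>> jog_arm(commands=[0,0.008,0.002,0,0,0.016,0.002,0,0,0.024,0.002,0,0,0.03,0.002,0,0,0.035,0.002,0,0,0.04,0.002,0,0,0.045,0.002,0,0,0.05,0.002,0])

```text
clock: 2.8
tcp_pos: [0.5666, 0.0799, 0.1133]
orientation: [0.0, 1.0, -0.011, -0.0]
ft_force: [-0.0, 0.0, -0.9]
grip_width: -0.0
```

Run:
```python
from h import *
snap('top','top2.png'); snap('side','side2.png')
x=l2w(-.051,-.10); plan([*x,.115],-.0226)
```

```text
tcp [0.5666 0.0795 0.1133] az -0.0228 loc [-0.076 -0.101] F [-0.2 -0.1 -0.1] t 2.9
shift [ 0.0009  0.025  -0.0016] turn -0.0002
```

View pics/side2.png

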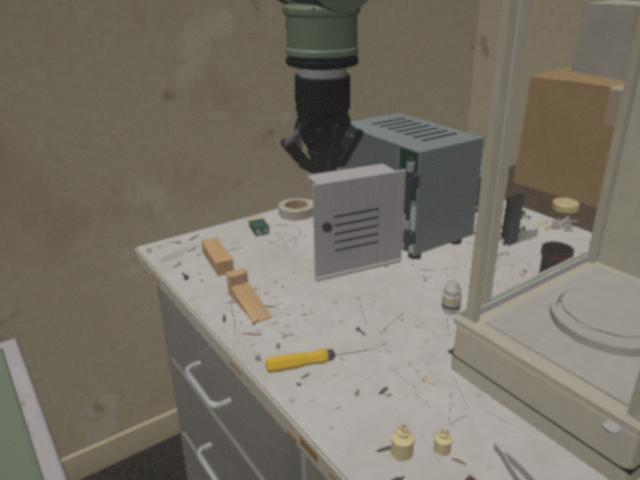

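The panel is following: its lower edge has moved towards the camera. I'll keep pushing towards the stop.

>>> jog_arm(commands=[0,0.005,0,0,0,0.01,0,0,0,0.015,0,0,0,0.019,0,0,0,0.022,0,0,0,0.024,0,0])

```text
clock: 3.5
tcp_pos: [0.566, 0.0575, 0.1134]
orientation: [-0.001, 1.0, -0.011, -0.0]
ft_force: [-1.4, 13.9, 3.2]
grip_width: -0.0003
```

>>> jog_arm(commands=[0,0.001,0,0,0,0.002,0,0,0,0.003,0,0,0,0.004,0,0])

```text
clock: 3.9
tcp_pos: [0.5659, 0.0561, 0.1135]
orientation: [-0.002, 1.0, -0.009, -0.0]
ft_force: [-2.8, 25.8, 5.9]
grip_width: -0.0001
```

Run:
```python
from h import *
c=snap('side','side3.png'); save(c,'side3.npz')
cv2.imwrite('pics/sd3.png',cv2.resize(cv2.cvtColor(c['img'],cv2.COLOR_RGB2BGR)[130:330,270:470],None,fx=3,fy=3,interpolation=cv2.INTER_CUBIC))
for d,z in [(0.0,0.01),(.15,.01),(.15,.16),(.04,.16),(.04,.01)]: print(d,z,np.round(proj(c,[*l2w(.002,-d),z]),1), np.round((np.array(proj(c,[*l2w(.002,-d),z]))-[270,130])*3,0))
plan([*l2w(-.05,-.1),.115])
```

```text
0.0 0.01 [407.9 260.9] [414. 393.]
0.15 0.01 [326.5 290.6] [170. 482.]
0.15 0.16 [325.1 189.4] [165. 178.]
0.04 0.16 [391.5 172.6] [364. 128.]
0.04 0.01 [387.7 268.3] [353. 415.]
tcp [0.5659 0.0561 0.1135] az -0.0189 loc [-0.0527 -0.1012] F [-1.3 24.8  4.3] t 3.95
shift [ 0.0012  0.0027 -0.0015] turn 0
```

View pics/sd3.png

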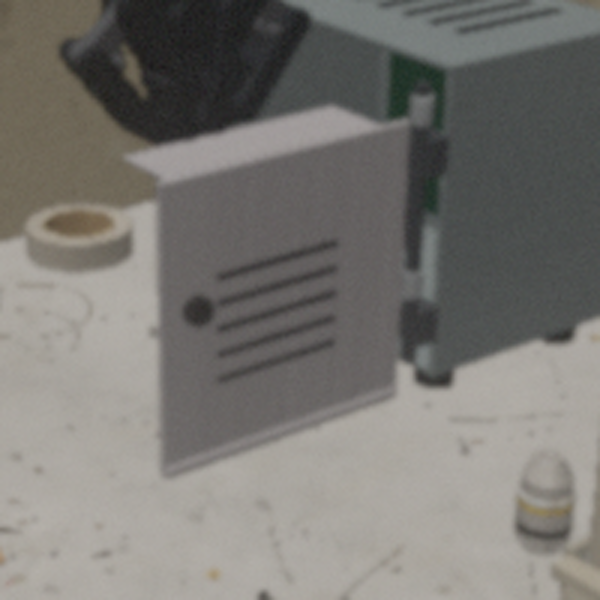

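>>> jog_arm(commands=[0,-0.03,0,0,0,-0.065,0,0,-0.03,-0.07,-0.02,0,-0.08,-0.07,-0.05,0,-0.08,-0.07,-0.05,0], jaw=0.07)

```text
clock: 4.45
tcp_pos: [0.4847, 0.1244, 0.1654]
orientation: [-0.0, 1.0, -0.01, -0.0]
ft_force: [1.7, -1.5, 0.6]
grip_width: 0.0698
```

Run:
```python
from h import *
c=dict(np.load('side3.npz'))
p=onz(c,325,288.5,.01);q=onz(c,270+395/3,130+397/3,.01); print(w2l(p),w2l(q))
plan([.4213,.0806,.15],-.062)
```

```text
[-0.00398295 -0.14851164] [-0.00011534 -0.01073856]
tcp [0.4847 0.1244 0.1654] az -0.0208 loc [-0.1191 -0.1839] F [ 1.7 -1.5  0.6] t 4.45
shift [-0.0624  0.0451  0.0154] turn 0.0412
```

>>> jog_arm(commands=[-0.062,0.045,0,0.041,-0.062,0.045,0.015,0.041,-0.062,0.045,0.015,0.041,-0.062,0.045,0.015,0.041], jaw=0.07)

```text
clock: 4.85
tcp_pos: [0.425, 0.0802, 0.1484]
orientation: [-0.0, 0.999, -0.032, 0.0]
ft_force: [0.3, 0.3, 0.2]
grip_width: 0.0699
```

Run:
```python
from h import *
c=snap('wrist','wrist4.png'); save(c,'wrist4.npz')
plan([.4213,.0806,.15],-.062)
print([np.round(proj(c,p),0) for p in [(.4213,.0806,.036),(.4165,.0034,0)]])
c=snap('top','top4.png'); save(c,'top4.npz')
cv2.imwrite('pics/t4.png',cv2.resize(cv2.cvtColor(c['img'],cv2.COLOR_RGB2BGR)[140:280,210:440],None,fx=3.4,fy=3.4,interpolation=cv2.INTER_CUBIC))
```

```text
tcp [0.4254 0.0806 0.1484] az -0.0631 loc [-0.0739 -0.2422] F [ 0.7 -0.6  0.4] t 4.9
shift [-0.0041  0.0002 -0.0016] turn -0.0011
[array([315., 236.]), array([316., 306.])]
```

View pics/wrist4.png

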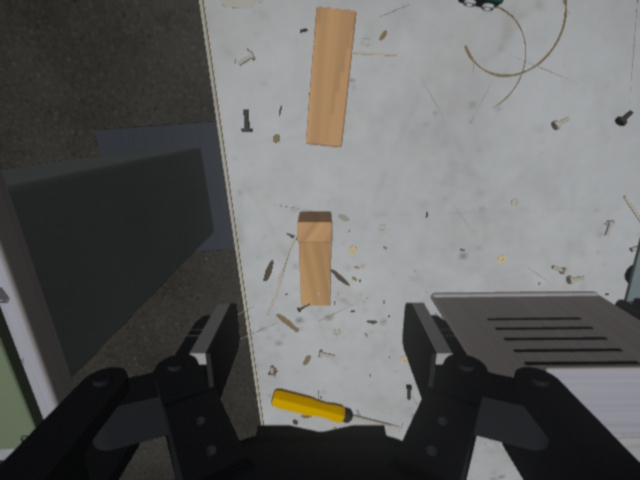

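View pics/t4.png

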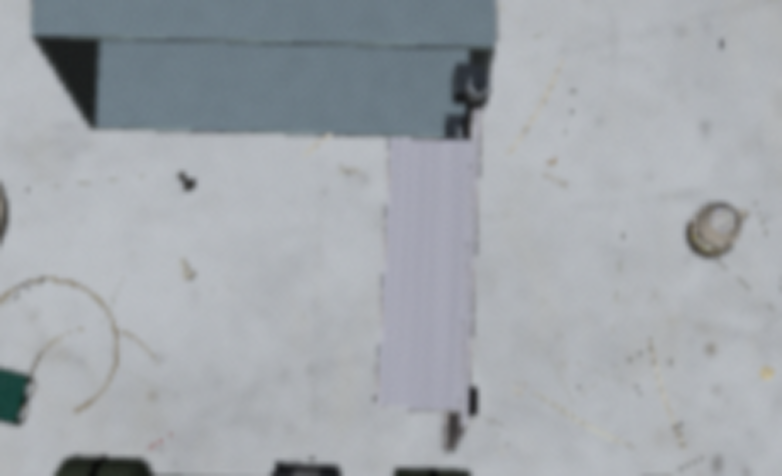

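Run:
```python
from h import *
c=dict(np.load('top4.npz'))
P=[w2l(onz(c,210+u/3.4,140+v/3.4,.16)) for u,v in [(388,140),(380,403),(472,138),(468,408)]]
print(np.round(P,4)); 
for i in (0,2):
    d=P[i+1]-P[i]; print('q',np.arctan2(-d[1],-d[0]))
plan([.4213,.0806,.006],-.062)
```

```text
[[-0.0406 -0.0253]
 [-0.0419 -0.1409]
 [-0.0039 -0.0236]
 [-0.0041 -0.1423]]
q 1.5593384609814276
q 1.5684684399952002
tcp [0.4254 0.0807 0.1484] az -0.0627 loc [-0.074  -0.2422] F [ 0.1 -0.4 -0.2] t 4.95
shift [-0.0042  0.0004  0.1424] turn -0.0007
```

The wrist view shows the heel centred near (315,228) and the tip near (315,303), within about 2 mm of my estimate. In the top view the flange edges give q ≈ 1.56, so the panel is fully open. Now I grasp the heel.

>>> jog_arm(commands=[-0.004,0,0.04,0,-0.004,0,0.08,0,-0.004,0,0.11,0,-0.004,0,0.13,0,-0.004,0,0.142,0,-0.004,0,0.142,0,-0.004,0,0.142,0])

```text
clock: 5.65
tcp_pos: [0.4228, 0.0812, 0.0081]
orientation: [0.0, 1.0, -0.031, -0.001]
ft_force: [-0.6, -1.3, 0.1]
grip_width: 0.0702
```

>>> jog_arm(commands=[0,0,0,0,0,0,0,0,0,0,0,0,0,0,0,0,0,0,0,0,0,0,0,0], jaw=0.02, squeeze=30)

```text
clock: 6.25
tcp_pos: [0.4224, 0.081, 0.0081]
orientation: [0.0, 1.0, -0.032, -0.001]
ft_force: [-0.5, -0.0, 11.7]
grip_width: 0.0254
```

>>> jog_arm(commands=[0,0,-0.02,0,0,0,-0.04,0,0,0,-0.04,0])

```text
clock: 6.55
tcp_pos: [0.423, 0.0812, 0.0493]
orientation: [0.0, 1.0, -0.031, -0.0]
ft_force: [0.0, -0.4, -0.2]
grip_width: 0.0254
```

Run:
```python
from h import *
plan([*l2w(-.115,-.24),.05],-.0232)
plan([*l2w(-.115,-.10),.05],-.0232)
```

```text
tcp [0.423  0.0812 0.0493] az -0.0629 loc [-0.0744 -0.2445] F [ 0.  -0.4 -0.2] t 6.55
shift [ 0.0029 -0.0407 -0.0007] turn -0.0397
tcp [0.423  0.0812 0.0493] az -0.0629 loc [-0.0744 -0.2445] F [ 0.  -0.4 -0.2] t 6.55
shift [ 0.1428 -0.0463 -0.0007] turn -0.0397
```

>>> jog_arm(commands=[0.003,-0.02,0,-0.04,0.003,-0.04,0,-0.04,0.03,-0.043,0,-0.04,0.07,-0.045,0,-0.04,0.11,-0.046,0,-0.04,0.143,-0.046,0,-0.04,0.143,-0.046,0,-0.04,0.143,-0.046,0,-0.04])

```text
clock: 7.35
tcp_pos: [0.5676, 0.1177, 0.0462]
orientation: [0.0, 1.0, -0.012, -0.002]
ft_force: [-0.8, -0.5, -1.2]
grip_width: 0.0255
```

Run:
```python
from h import *
plan([*l2w(-.108,-.10),.0085],-.0232)
c=snap('side','side5.png'); c=snap('wrist','wrist5.png')
```

```text
tcp [0.5676 0.1177 0.0462] az -0.0233 loc [-0.1143 -0.1009] F [-0.8 -0.5 -1.2] t 7.35
shift [0.001  0.0063 0.0377] turn -0.0001
```

View pics/side5.png

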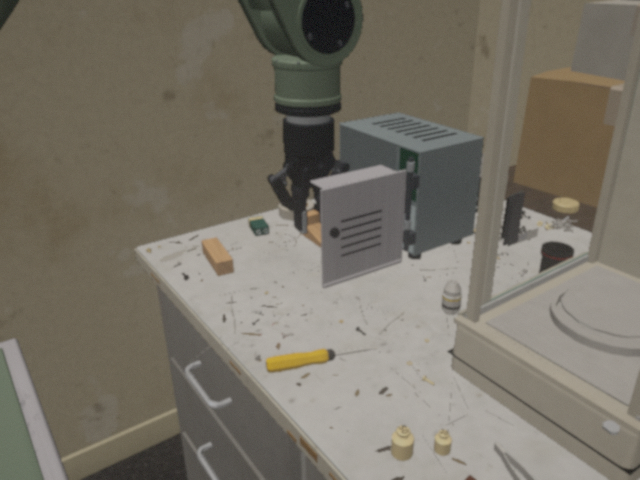

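View pics/wrist5.png

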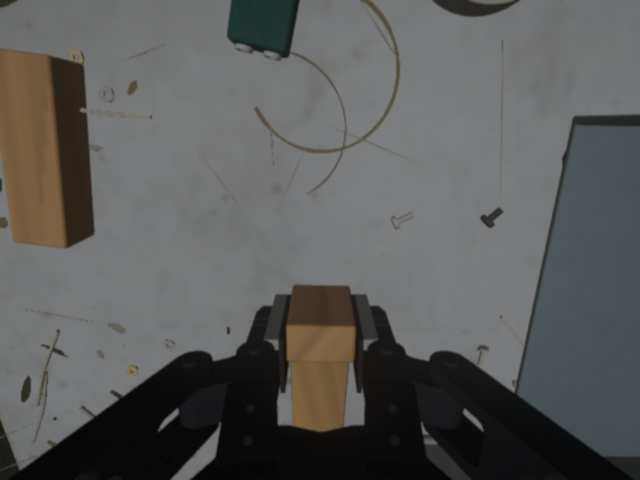

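The wedge is held centrally between the pads, with the heel at (320,325) in the wrist view. I'll lower it onto the bench and let go.

>>> jog_arm(commands=[0.001,0.006,0.015,0,0.001,0.006,0.028,0,0.001,0.006,0.034,0,0.001,0.006,0.0375,0,0.001,0.006,0.0375,0,0.001,0.006,0.0375,0])

```text
clock: 8.05
tcp_pos: [0.5688, 0.112, 0.0099]
orientation: [0.0, 1.0, -0.011, -0.001]
ft_force: [0.1, 0.4, -1.0]
grip_width: 0.0253
```

>>> jog_arm(commands=[0,0,0.0015,0,0,0,0.0015,0])

```text
clock: 8.25
tcp_pos: [0.5688, 0.1119, 0.0082]
orientation: [0.0, 1.0, -0.011, -0.001]
ft_force: [0.3, -0.2, 0.4]
grip_width: 0.0255
```

>>> jog_arm(commands=[0,0,0,0,0,0,0,0,0,0,0,0,0,0,0,0], jaw=0.06)

```text
clock: 8.65
tcp_pos: [0.5688, 0.1118, 0.0081]
orientation: [0.0, 1.0, -0.012, -0.001]
ft_force: [-0.0, -0.6, -0.1]
grip_width: 0.06
```

Run:
```python
from h import *
plan([*l2w(-.20,-.10),.15],np.pi/2-.0232)
print(r.get_obs()['joints'].round(3))
```

```text
tcp [0.5688 0.1118 0.0081] az -0.0231 loc [-0.1085 -0.0996] F [-0.  -0.6 -0.1] t 8.65
shift [-0.0008 -0.0915 -0.1419] turn -1.5706
[-0.337  1.053  0.178  1.638 -0.337  0.484  0.029]
```

The battery at about local (-0.25, -0.12) would be behind the trailing finger if I push along y = -0.10. I'll re-grip and shift the wedge 30 mm towards the hinge for clearance.

>>> jog_arm(commands=[0,0,0,0,0,0,0,0,0,0,0,0,0,0,0,0,0,0,0,0], jaw=0.02)

```text
clock: 9.15
tcp_pos: [0.5688, 0.1118, 0.0082]
orientation: [0.0, 1.0, -0.012, -0.001]
ft_force: [-1.1, -0.1, 4.5]
grip_width: 0.0254
```

>>> jog_arm(commands=[0,0,-0.006,0,0.015,0.004,-0.006,0,0.03,0.009,-0.006,0,0.03,0.009,-0.006,0,0.03,0.009,-0.002,0,0.03,0.009,0.0005,0,0.03,0.009,0.0005,0])

```text
clock: 9.85
tcp_pos: [0.5981, 0.1025, 0.0078]
orientation: [0.0, 1.0, -0.011, -0.002]
ft_force: [-2.4, -0.1, 8.3]
grip_width: 0.0256
```

>>> jog_arm(commands=[0,0,0,0,0,0,0,0,0,0,0,0,0,0,0,0], jaw=0.06)

```text
clock: 10.25
tcp_pos: [0.5984, 0.1022, 0.0074]
orientation: [0.0, 1.0, -0.011, -0.001]
ft_force: [-0.3, -0.0, -0.2]
grip_width: 0.0602
```

Run:
```python
from h import *
plan([*l2w(-.185,-.07),.15],np.pi/2-.0232)
c=snap('wrist','wrist6.png')
```

```text
tcp [0.5984 0.1022 0.0074] az -0.0229 loc [-0.0995 -0.0698] F [-0.3 -0.  -0.2] t 10.25
shift [-0.0006 -0.0854 -0.1426] turn -1.5705
```

View pics/wrist6.png

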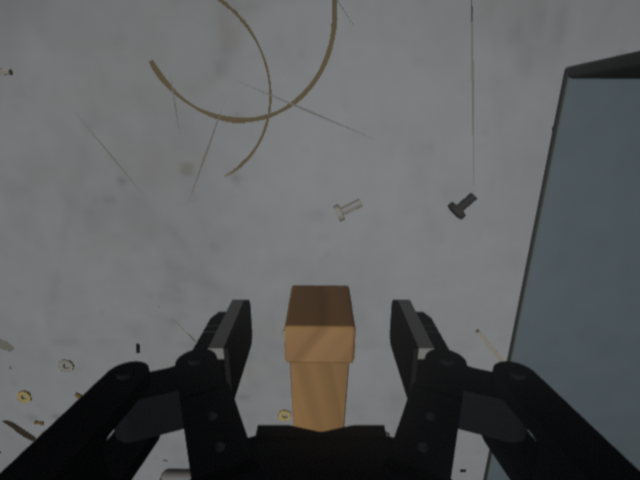

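The wedge is released, straight and centred. Next I go up, back and a quarter turn.

>>> jog_arm(commands=[0,0,-0.03,0,0,0,-0.06,0,0,-0.04,-0.09,0,0,-0.085,-0.11,0,0,-0.085,-0.11,-1.57,0,-0.085,-0.11,-1.57,0,-0.085,-0.11,-1.57,0,-0.085,-0.11,-1.57,0,-0.085,-0.11,-1.57,0,-0.085,-0.11,-1.57], jaw=0.0854)

```text
clock: 11.3
tcp_pos: [0.6007, 0.1872, 0.1174]
orientation: [-0.0, 0.904, 0.427, -0.001]
ft_force: [-0.1, 0.3, -0.0]
grip_width: 0.0851
```

Run:
```python
from h import *
plan([*l2w(-.18,-.07),.06],np.pi/2-.0232)
```

```text
tcp [0.6007 0.1872 0.1174] az 0.8831 loc [-0.1845 -0.0694] F [-0.1  0.3 -0. ] t 11.3
shift [-0.0038  0.0024  0.0574] turn -0.6645
```

>>> jog_arm(commands=[-0.004,0.002,0,-0.665,-0.004,0.002,0,-0.665,-0.004,0.002,0,-0.665,-0.004,0.002,0,-0.665,-0.004,0.002,0.03,-0.665,-0.004,0.002,0.045,-0.665,-0.004,0.002,0.045,-0.665])

```text
clock: 12.0
tcp_pos: [0.5986, 0.1824, 0.0705]
orientation: [-0.001, 0.718, 0.696, -0.003]
ft_force: [-1.0, 0.3, 0.5]
grip_width: 0.0854
```

Run:
```python
from h import *
plan([*l2w(-.18,-.07),-.004],np.pi/2-.0232)
print(r.get_obs()['joints'].round(3))
c=snap('wrist','wrist7.png');c=snap('top','top7.png'); save(c,'top7.npz')
```

```text
tcp [0.5986 0.1824 0.0705] az 1.5396 loc [-0.1797 -0.0714] F [-1.   0.3  0.5] t 12.0
shift [0.0005 0.0018 0.0745] turn -0.008
[-0.28   0.993 -0.146  1.429  0.181  0.74   1.044]
```

View pics/wrist7.png

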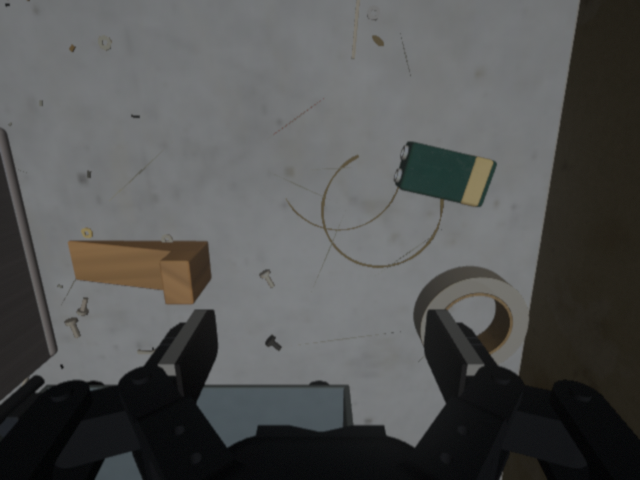

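View pics/top7.png

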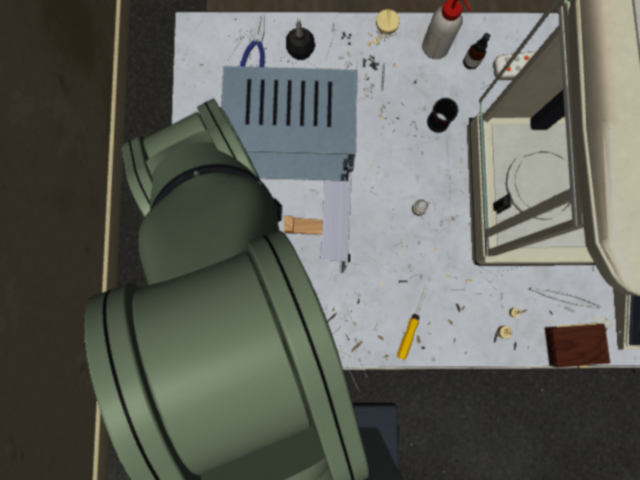

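Run:
```python
from h import *
c=dict(np.load('top0.npz'))
for u,v in [(193,201),(211,201),(193,220),(205,215)]: p=onz(c,u,v,.02); print('tape',p.round(3),w2l(p).round(3))
for u,v in [(190,245),(190,263),(218,248),(217,266)]: p=onz(c,u,v,.01); print('bat',p.round(3),w2l(p).round(3))
c=dict(np.load('top7.npz'))
cv2.imwrite('pics/t7.png',cv2.resize(cv2.cvtColor(c['img'],cv2.COLOR_RGB2BGR)[170:270,260:370],None,fx=6,fy=6,interpolation=cv2.INTER_CUBIC))
for u,v in [(284.5,217),(284.5,231),(293.5,217.5),(293.5,231.5)]: p=onz(c,u,v,.036); print('heel',w2l(p).round(4))
```

```text
tape [0.641 0.27  0.02 ] [-0.268 -0.031]
tape [0.641 0.238 0.02 ] [-0.237 -0.03 ]
tape [0.607 0.269 0.02 ] [-0.266 -0.065]
tape [0.616 0.248 0.02 ] [-0.246 -0.055]
bat [0.565 0.275 0.01 ] [-0.272 -0.107]
bat [0.534 0.274 0.01 ] [-0.27  -0.139]
bat [0.56  0.226 0.01 ] [-0.223 -0.111]
bat [0.528 0.227 0.01 ] [-0.223 -0.143]
heel [-0.1067 -0.059 ]
heel [-0.106  -0.0831]
heel [-0.0913 -0.0595]
heel [-0.0907 -0.0837]
```

View pics/t7.png

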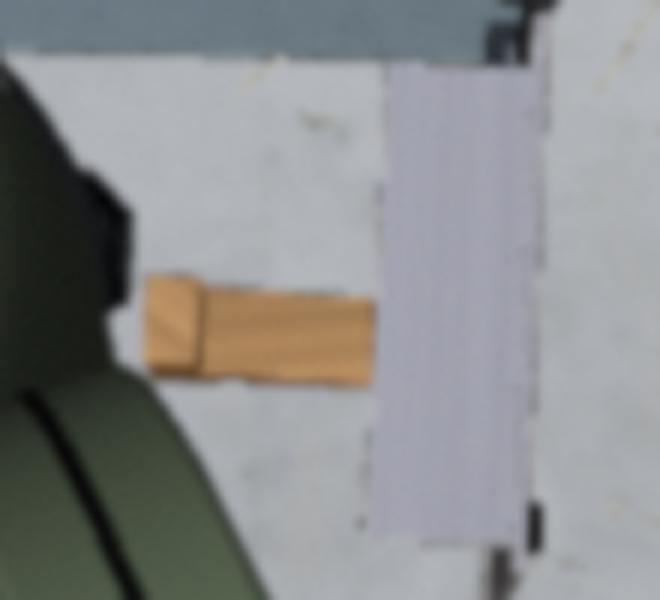

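Run:
```python
from h import *
plan([*l2w(-.173,-.0713),-.004],np.pi/2-.0232)
```

```text
tcp [0.5997 0.1829 0.0728] az 1.5402 loc [-0.1802 -0.0703] F [ 0.  -0.6  0.2] t 12.1
shift [-0.0072 -0.0008  0.0768] turn -0.0074
```

>>> jog_arm(commands=[-0.007,-0.001,0,-0.007,-0.007,-0.001,0.02,-0.007,-0.007,-0.001,0.04,-0.007,-0.007,-0.001,0.055,-0.007,-0.007,-0.001,0.065,-0.007,-0.007,-0.001,0.072,-0.007,-0.007,-0.001,0.076,-0.007,-0.007,-0.001,0.076,-0.007])

```text
clock: 12.9
tcp_pos: [0.5982, 0.1758, -0.0036]
orientation: [-0.001, 0.715, 0.699, -0.001]
ft_force: [-0.0, 0.8, 1.1]
grip_width: 0.0854
```

Run:
```python
from h import *
plan([*l2w(-.173,-.0713),-.004],np.pi/2-.0232)
c=snap('wrist','wrist8.png');c=snap('side','side8.png')
plan([*l2w(-.173,-.0713),-.004],np.pi/2-.0232)
```

```text
tcp [ 0.5982  0.1758 -0.0036] az 1.549 loc [-0.1731 -0.0716] F [-0.   0.8  1.1] t 12.9
shift [-0.0001  0.0003  0.0004] turn 0.0014
tcp [ 0.5985  0.1758 -0.0031] az 1.549 loc [-0.1731 -0.0714] F [ 0.4 -0.4  0.5] t 13.0
shift [-0.0001  0.0001  0.0009] turn 0.0014
```

View pics/wrist8.png

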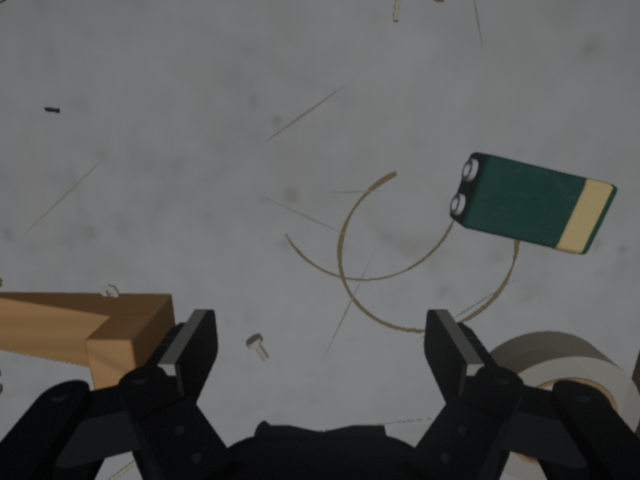

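The left finger is behind the heel, roughly at (185,330), and clear of the tape and battery. Now I push along tool -x.

>>> jog_arm(commands=[-0.004,0,0,0,-0.008,0,0,0,-0.012,0,0,0,-0.016,0,0,0,-0.02,0,0,0,-0.024,0,0,0,-0.028,0,0,0,-0.032,0,0,0])

```text
clock: 13.8
tcp_pos: [0.5975, 0.1435, -0.0035]
orientation: [-0.001, 0.715, 0.699, -0.001]
ft_force: [-0.2, 1.1, 0.1]
grip_width: 0.0851
```

Run:
```python
from h import *
plan([*l2w(-.13,-.0713),-.004],np.pi/2-.0232)
c=snap('top','top9.png'); save(c,'top9.npz'); c=snap('wrist','wrist9.png')
```

```text
tcp [ 0.5975  0.1435 -0.0035] az 1.549 loc [-0.1408 -0.0716] F [-0.2  1.1  0.1] t 13.8
shift [-0.0108  0.0003  0.0005] turn 0.0014
```

View pics/wrist9.png

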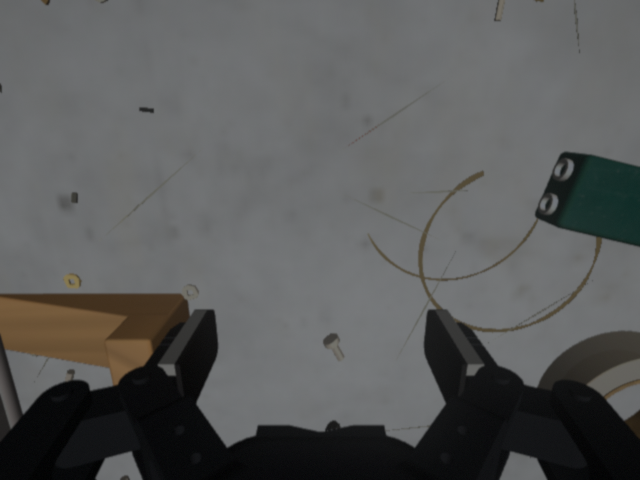

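View pics/top9.png

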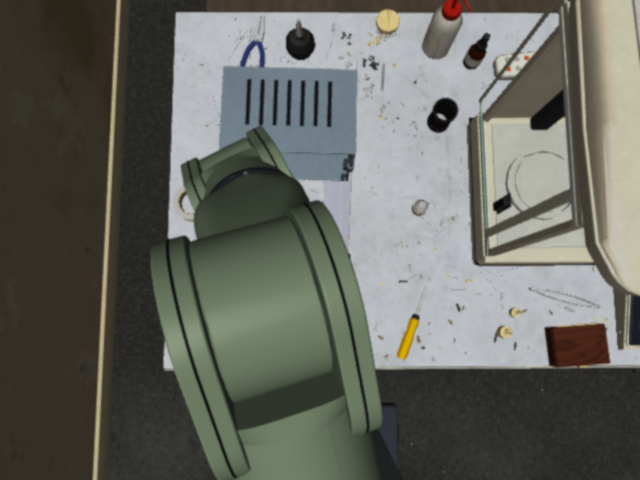

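The heel's right edge went from 172 to 188 px while the bench marks moved about 78 px, so the finger has made contact and the wedge has moved about 25 mm. From here I use small steps.

>>> jog_arm(commands=[-0.002,0,0,0,-0.004,0,0,0,-0.006,0,0,0,-0.008,0,0,0])

```text
clock: 14.3
tcp_pos: [0.5973, 0.1356, -0.0036]
orientation: [-0.001, 0.715, 0.699, -0.001]
ft_force: [-0.2, -0.4, 0.2]
grip_width: 0.086
```

>>> jog_arm(commands=[-0.001,0,0,0,-0.002,0,0,0,-0.003,0,0,0,-0.004,0,0,0])

```text
clock: 14.7
tcp_pos: [0.5972, 0.1318, -0.0035]
orientation: [-0.001, 0.715, 0.699, -0.001]
ft_force: [0.6, 0.3, -0.9]
grip_width: 0.0851
```

>>> jog_arm(commands=[-0.001,0,0,0,-0.002,0,0,0,-0.003,0,0,0,-0.004,0,0,0])

```text
clock: 15.1
tcp_pos: [0.5972, 0.1277, -0.0035]
orientation: [-0.001, 0.715, 0.699, -0.001]
ft_force: [0.0, -0.4, -0.2]
grip_width: 0.0854
```

>>> jog_arm(commands=[-0.001,0,0,0,-0.002,0,0,0,-0.003,0,0,0])

```text
clock: 15.4
tcp_pos: [0.5971, 0.125, -0.0035]
orientation: [-0.001, 0.715, 0.699, -0.001]
ft_force: [0.5, 3.1, 0.0]
grip_width: 0.0855
```

>>> jog_arm(commands=[-0.001,0,0,0,-0.002,0,0,0,-0.003,0,0,0])

```text
clock: 15.7
tcp_pos: [0.5971, 0.1228, -0.0034]
orientation: [-0.001, 0.715, 0.7, -0.001]
ft_force: [0.1, 8.7, 1.2]
grip_width: 0.0853
```

>>> jog_arm(commands=[-0.001,0,0,0,-0.002,0,0,0])

```text
clock: 15.9
tcp_pos: [0.5972, 0.1215, -0.0032]
orientation: [-0.001, 0.714, 0.7, -0.0]
ft_force: [0.3, 12.8, 3.1]
grip_width: 0.0854
```

>>> jog_arm(commands=[-0.001,0,0,0,-0.001,0,0,0])

```text
clock: 16.1
tcp_pos: [0.5972, 0.1209, -0.0032]
orientation: [-0.001, 0.714, 0.7, 0.0]
ft_force: [0.1, 12.5, 2.5]
grip_width: 0.0853
```

>>> jog_arm(commands=[-0.001,0,0,0,-0.001,0,0,0])

```text
clock: 16.3
tcp_pos: [0.5972, 0.1203, -0.0031]
orientation: [-0.002, 0.714, 0.7, 0.0]
ft_force: [-0.0, 14.8, 3.1]
grip_width: 0.0853
```

>>> jog_arm(commands=[-0.001,0,0,0,-0.001,0,0,0])

```text
clock: 16.5
tcp_pos: [0.5972, 0.1197, -0.0031]
orientation: [-0.002, 0.714, 0.7, 0.001]
ft_force: [-0.7, 17.1, 3.4]
grip_width: 0.0853
```

About 17 N, roughly 6 mm after first contact. Now I back off straight and look.

>>> jog_arm(commands=[0.004,0,0,0,0.01,0,0,0,0.025,0,0,0,0.045,0,0,0,0.045,0,-0.04,0,0.045,0,-0.08,0,0.045,0,-0.08,0])

```text
clock: 17.2
tcp_pos: [0.6, 0.1635, 0.0811]
orientation: [0.001, 0.715, 0.699, 0.002]
ft_force: [-0.7, -0.7, -1.4]
grip_width: 0.0857
```

Run:
```python
from h import *
plan([*l2w(-.3,-.0713),.15],np.pi/2-.0232)
for n in ('side','wrist'):
    c=snap(n,n+'10.png'); save(c,n+'10.npz')
    if n=='side': cv2.imwrite('pics/s10.png',cv2.resize(cv2.cvtColor(c['img'],cv2.COLOR_RGB2BGR)[140:320,290:490],None,fx=4,fy=3.3 if 0 else 4*0.8,interpolation=cv2.INTER_CUBIC) if 0 else cv2.resize(cv2.cvtColor(c['img'],cv2.COLOR_RGB2BGR)[150:310,290:490],None,fx=3.7,fy=3.7,interpolation=cv2.INTER_CUBIC))
```

```text
tcp [0.6    0.1635 0.0811] az 1.5494 loc [-0.1608 -0.0695] F [-0.7 -0.7 -1.4] t 17.2
shift [ 0.1393 -0.0013 -0.0687] turn 0.0018
```

View pics/wrist10.png

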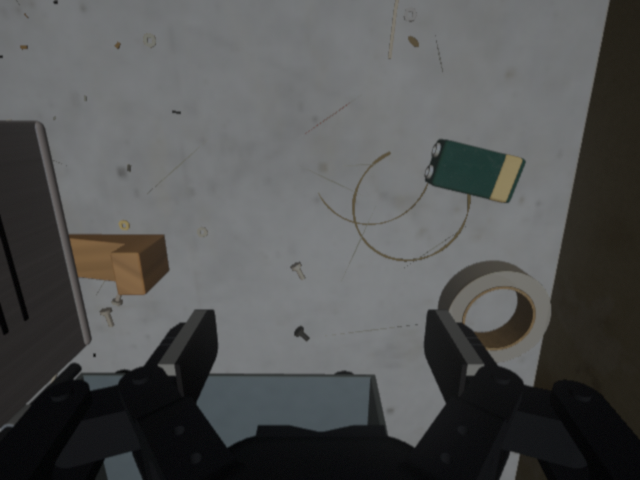

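View pics/s10.png

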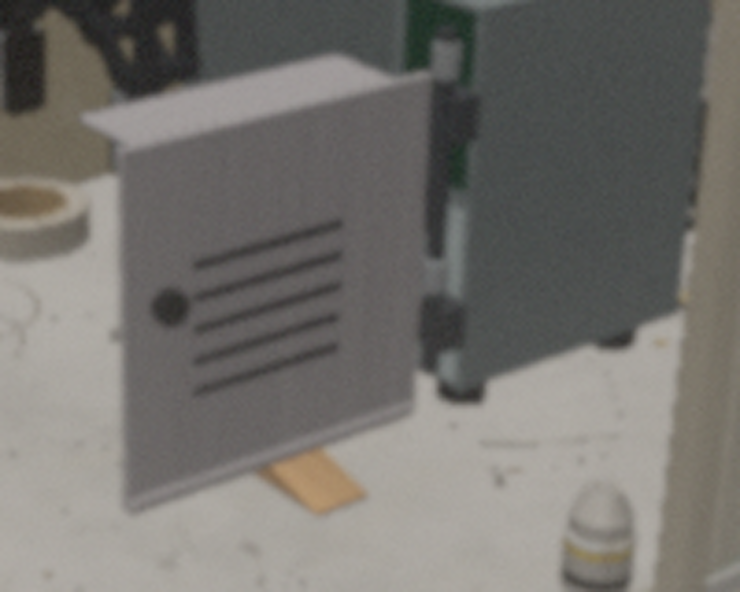

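>>> jog_arm(commands=[0.03,-0.02,-0.05,0,0.06,-0.04,-0.1,0,0.1,-0.1,-0.12,0,0.1,-0.15,-0.12,0,0.1,-0.2,-0.12,0,0.1,-0.2,-0.12,0])

```text
clock: 17.9
tcp_pos: [0.3975, 0.2669, 0.1967]
orientation: [-0.001, 0.714, 0.7, -0.002]
ft_force: [0.6, 0.5, -0.4]
grip_width: 0.0856
```

Run:
```python
from h import *
c=dict(np.load('side10.npz'))
for u,v in [(388.6,283.2),(375.9,288.9)]: print('tip',w2l(onz(c,u,v,.003)).round(4))
c=snap('top','top11.png'); save(c,'top11.npz')
cv2.imwrite('pics/t11.png',cv2.resize(cv2.cvtColor(c['img'],cv2.COLOR_RGB2BGR)[170:270,260:370],None,fx=6,fy=6,interpolation=cv2.INTER_CUBIC))
plan([.5,.3,.2])
```

```text
tip [ 0.0273 -0.059 ]
tip [ 0.0291 -0.0839]
tcp [0.3935 0.268  0.1971] az 1.5538 loc [-0.2605 -0.2784] F [-1.2  6.9  3.7] t 17.95
shift [ 0.0339  0.1059 -0.0036] turn 0
```

View pics/t11.png

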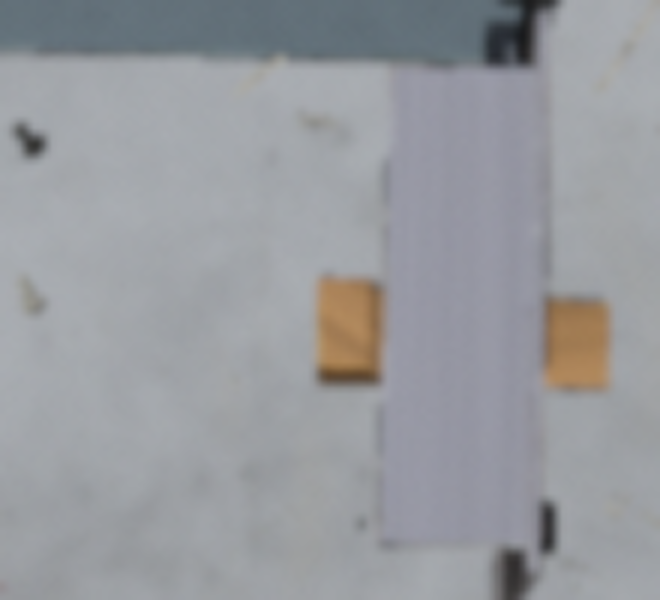

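View pics/top11.png

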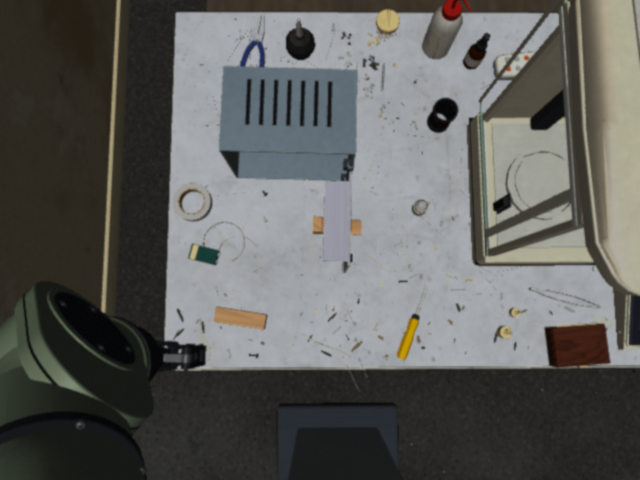

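>>> jog_arm(commands=[0,0.02,-0.02,0,0,0.02,-0.02,0,0,0.02,-0.02,0,0,0.02,-0.02,0,0,0.02,-0.02,0])

```text
clock: 18.45
tcp_pos: [0.4203, 0.2658, 0.2162]
orientation: [-0.001, 0.715, 0.699, -0.002]
ft_force: [0.3, -0.3, -0.3]
grip_width: 0.0851
```

Run:
```python
from h import *
c=snap('top','top12.png')
for u,v in [(318.2,224.2)]: print('heel',w2l(onz(c,u,v,.036)).round(4))
P=[w2l(onz(c,260+u/6,170+v/6,.16)) for u,v in [(392,68),(381,543),(545,68),(537,545)]]
for i in (0,2):
    d=P[i+1]-P[i]; print('q',np.arctan2(-d[1],-d[0]))
A=dict(np.load('top0.npz'))['img'].astype(int); B=c['img'].astype(int)
for n,(x0,x1,y0,y1) in dict(block=(208,272,302,333),obj=(408,432,195,220),bat=(184,222,240,270)).items():
    print(n,np.abs(A[y0:y1,x0:x1]-B[y0:y1,x0:x1]).mean().round(1))
plan([.5,.3,.2])
```

```text
heel [-0.0489 -0.0703]
q 1.5661248859378034
q 1.5660569509245263
block 2.7
obj 2.7
bat 2.3
tcp [0.4204 0.2658 0.2164] az 1.5491 loc [-0.2589 -0.2515] F [0.1 0.2 1.3] t 18.5
shift [0.0359 0.0789 0.016 ] turn 0
```

```bash
python3 -c "
from station import r
print(r.sign_off())"
```

```text
the job is handed in; nothing more can be done
None
```

The panel is open at its stop and the wedge is jammed under its lower edge. I handed the job in at about 18.5 s of the 69 s allowed; no verdict was reported.

- **Panel:** I swung it open by pushing on its flange with the shut fingers. The reaction rose to about 25 N while the panel hardly moved, which I took as the stop. The last top view gives 1.566 rad.
- **Wedge:** I picked it up by the heel and set it down in front of the panel, about 70 mm from the hinge rather than 100 mm, because the battery was in the way of the gripper there. I then pushed it in with the back of one open finger, stopped at about 17 N roughly 6 mm after first contact, and backed off.
- **Last checks:**
  - The tip is 28 mm past the hinge plane and the heel about 49 mm before it.
  - The wedge showed no spring-back beyond measuring error.
  - The block, objective and battery look unchanged in the top view.
  - The arm is clear, with about 0 N on the wrist.
- **Not measured:** The wedge's force on the panel cannot be read directly. I infer it is above 5 N from the 17 N push and the wedge staying put.
- **Disagreements:**
  - An earlier side view gave a panel angle about 0.03 rad short of fully open. That is within measuring error, and both top-view checks gave about 1.56 to 1.57 rad.
  - The wrist force read 6.9 N once while the arm was stopping and was back near zero at the next reading.

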